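# Snap the new water filter onto the coffee machine tank's spigot

## Robot

A 6-joint arm with a two-finger parallel gripper is mounted at the origin on the work surface. World frame = base frame: x ahead of the robot, y to its left, z up, the work surface at z = 0. Lengths are in mm, angles in degrees, forces in N, time in s.
With the tool pointing down it reaches from about 350 to 850 mm from the base axis. Payload 8.1 kg.
Tool frame: the origin (TCP) lies on the centre line of the jaws, within the pads' length; the fingertips stand r.tip_extent ahead of it and the grasp point (between the pads) lies 8 mm behind it (r.tip_extent is the distance from the TCP to the fingertips, in mm); z points along the fingers, y is the direction in which the jaws open and shut (so a half turn about z gives the same grasp; the last joint's range is limited). The gripper opens to 85 mm and grips with 20 to 120 N. Pads are 22 mm wide; open, the fingers measure 114 mm over their backs; the gripper's body (76 mm by 85 mm) begins 54 mm behind the grasp point. The pads swing forward as they close: fully open they stand 13 mm farther back than shut.
Start: joints at [-68.95, 7.471, 85.268, -0, 87.261, -4.893], TCP at [262.511, -539.531, 242.292] pointing down, gripper open.
Joint ranges: [-169.43, 169.43], [-51.17, 129.36], [1.28, 143.12], [-76.62, 256.62], [0, 156.53], [-152.29, 152.29]. Speed limits (degrees/s): [136.94, 136.94, 159.86, 180, 180, 180].

## Interface

Orientations are given as [roll, pitch, yaw] about the fixed x, y, z axes, in that order (R = Rz(yaw) Ry(pitch) Rx(roll)).
In Python, from bench import sense, optics, hand_in, spotter, r gives the robot as it stands.
- The arm moves only by the tool apply_moves, never from a script. Its argument "series" is a list of rows, each a list of 3 entries, a list of its own where there are three numbers: the opening, from 0 (shut) to 1 (fully open), then the shift along the world's x, y, z in m, then the turn about the world's z in rad. In form: [[grip, [x, y, z], turn], ...]. A call has 1 to 5 rows; each row is the pose to reach, as a shift and turn from the pose measured when the call began; what a row does not reach only later rows make up. A row lasts 1/8 s, in which the tool goes at most 62.5 mm and 10.7 degrees, less where a joint would pass 70% of its speed; a pose out of reach is approached as far as the arm can. A call with a gripper value outside its range is refused whole. The fingers move at their own pace and stop on an object; "grip_force" is the grip in N (left out, the last holds). Time passes only in rows, so rows that repeat a pose let the fingers close. It gives the time, the measured TCP pose, the force and the opening at its end, in the units of the state.
- sense(): the state, without advancing time (a new reading comes with each control period).
- optics.snapshot(name): name is "scene" or "top" or "wrist"; returns a dict with "color" (400x640x3 uint8, blue, green, red), "intrinsics" (3x3 intrinsics, pixels), "rvec" (rotation vector, rad) and "tvec" (3), from world to camera coordinates, as OpenCV has them. Camera axes: x right, y down, z forward; pixel columns grow to the right and rows downward; lengths in mm; the calibration is good to about 2 mm. A picture is of the moment at which its call begins. There is no depth.
- hand_in(): hands the job in, once; it reports no verdict.
Trained networks look in a picture, given as the dict that the camera call returned (one of the last four; its "shot" number tells which), for a name from the list of things; names that differ only in an ending like _2 or _b are one class to them, and where a whole thing is asked for, a point or a joint stands for the part that bears it (a point fixed in the world has none). Each returns a list of dicts, best first, with "p" (0 to 1); they miss things now and then, are a little off and sometimes report something else, mostly with a low value. They report only what shows in the picture. A call takes as long as a camera call. They do not tell look-alikes from the thing itself.
- spotter.search_frame(picture, query): "xyz" ([x, y, z] in mm, in the coordinates of the camera as it stood for that picture, good to about 4 mm: the middle of the surface that is visible of it).
- spotter.masks_of(picture, query): "mask" (400x640 bool, what is visible of it).
The state is a dict: "time": time; "joint_pos": joint angles; "qd": joint speeds; "joint_efforts": joint torques, N m; "tool_pos": TCP position; "tcp_rot": TCP orientation; "ft_force": force on the tool from outside, world axes, zero at the start; "wrist_torque": the same for the moment, N m; "finger_gap": finger opening in mm.
Only numpy, scipy, OpenCV 4.12 (cv2) and the standard library are available. Lean on these libraries where they do the work, as an engineer would, in place of code of your own. Each camera call takes 0.05 s, during which the arm holds its last target.

## Task

Fit the new water filter to the coffee machine's empty water tank: stand the cartridge upright on the spigot in the tank's floor, press it straight down until it clicks, and keep pressing so that its foot sits fully home on the rubber seal. Finish while still holding the cartridge pressed firmly down on the seal - do not let go of it at the end - and leave the other things on the counter where they are.

Things in the scene. Friction and masses are not known exactly. Their poses are not given: they have to be found in the camera images.
- filter: The filter cartridge: a straight white plastic cylinder, 46 mm in diameter, 120 mm tall, standing upright, slits round its middle, fine ribs round its top, a low bar across the top; 0.1 to 0.15 kg. Origin: centre of its underside, z up. Its foot is a snap cap: a round socket open below, 36 mm deep, mouth 26 mm wide (lip 4 mm thick). Grip it anywhere round, best about 100 mm above its foot.
- tank: The open water tank: clear walls, grey floor and rim, 220 mm (its x) by 140 mm (its y), 105 mm tall, walls 4 mm, floor 5 mm. It stands firmly and does not shift. Origin: centre of its underside, z up. A grey finger lug sticks out 15 mm from the rim at its +x end. The spigot stands on its floor, 45 mm from the centre towards its -x end, on its y centre line.
- spigot_tip (a point): Top of the spigot: a white stud, 22 mm in diameter with a 7 mm conical tip, standing 32 mm above the seal. Four round sprung snap beads round it, 10.5 mm above the seal, stand out to 31 mm across. The cartridge's lip meets them about 15 mm above the seal: pushing past takes some 10 to 15 N, at about 10 mm the force drops (the click) and the beads then draw it on down.
- seat (a point): Centre of the top face of the black rubber sealing washer at the foot of the spigot, 9 mm above the counter. Axes as the tank's (z up). When the cartridge is home, its origin is at this point.
- seal: The black rubber sealing washer round the foot of the spigot, 44 mm in diameter, 4 mm thick. Origin: centre of its underside, on the tank's floor. The cartridge's foot is pressed against it.
- descaler: Bystander: white bottle with a narrower neck and grey cap, 52 mm in diameter, 128 mm tall. Origin: centre of underside.
- cup: Bystander: white cup without handle, 68 mm across, 75 mm tall. Origin: centre of underside.
- plates: Bystander: stack of four plates, 160 mm across, 58 mm tall. Origin: centre of underside.
- jug: Bystander: steel milk jug with a handle, 72 mm across, 90 mm tall. Origin: centre of underside.
- carton: Bystander: the cartridge's empty open carton lying on its side, 56 mm wide (x), 130 mm long (y), 56 mm tall. Origin: centre of underside.
- tank_lid: Bystander: the tank's flat grey lid, lying on the counter, 220 x 140 mm, 18 mm thick. Origin: centre of underside.
- mug: Bystander: mug with a handle, 76 mm across, 88 mm tall. Origin: centre of underside.
There are look-alikes about, which are no part of the job. Leave any green or purple look-alike of the filter alone.

How it is judged:
By the outcome, as a careful person would: the job done as asked, in the order asked, and still so for the second after the job is handed in, while the arm keeps its last pose, push and grip.
It also fails if it takes over 51 s, if anything falls off the work surface, if the arm or the gripper's body presses on something with over 40 N, if the wrist force passes 120 N, or if a joint passes its speed limit or range.

## Working session

There is one attempt and no reset: what is moved stays moved. The work goes in short steps, Python scripts to look and compute and a tool call to move; the robot and the scene stay as the last step left them, time stands still between calls to the robot, and variables do not carry over. Pictures are saved under pics/ and viewed, and the job is handed in when it is done.

Besides the shell and the picture viewer there is one more tool, called after "Call:" as name(argument=value, ...), one argument or row to a line, values as JSON. apply_moves: Moves the arm, as the interface text tells. Its arguments: {"type":"object","properties":{"series":{"type":"array"},"grip_force":{"type":"number"}},"required":["series"]}

```bash
mkdir -p pics; ls; python3 - <<'E'
from bench import sense, optics, r
import cv2
s=sense();print(s, r.tip_extent)
for n in ["scene","top","wrist"]:
    p=optics.snapshot(n);cv2.imwrite(f"pics/{n}0.png",p["color"]);print(n,p["shot"],p["intrinsics"],p["rvec"],p["tvec"])
E
```

```text
pics
{'time': 0.0, 'joint_pos': array([-6.89493396e+01,  7.51563212e+00,  8.53296944e+01,  1.61872748e-03,
        8.72608900e+01, -4.89492774e+00]), 'qd': array([ 0.10925822,  0.02718049,  0.11697171, -0.08824692,  0.12956068,
        0.11272609]), 'joint_efforts': array([-1.59500109e-03, -5.69401324e+01, -5.00549841e+01, -8.04320061e-04,
        1.50628248e-02, -8.25022721e-05]), 'tool_pos': array([ 262.3317506 , -539.02619738,  241.23496568]), 'tcp_rot': array([-1.79894309e+02, -1.06741495e-02,  2.59454994e+01]), 'ft_force': array([0.17150187, 0.23119395, 0.18341796]), 'wrist_torque': array([-0.00659622,  0.03916315,  0.01113525]), 'finger_gap': 85.6492646070551} 11.0
scene 1 [[366.614479     0.         320.28589362]
 [  0.         366.614479   195.73661576]
 [  0.           0.           1.        ]] [ 1.70219766  2.06444543 -0.64175804] [ 104.98035824 -409.11928708 1585.71300209]
top 2 [[380.41279612   0.         325.74851098]
 [  0.         380.41279612 197.25168591]
 [  0.           0.           1.        ]] [ 2.14510824 -2.10685729  0.19665211] [-4.41422832e-01  5.95909927e+02  1.08930158e+03]
wrist 3 [[331.46740586   0.         323.29092861]
 [  0.         331.46740586 201.38266996]
 [  0.           0.           1.        ]] [-2.4274512   1.51727412  0.24430907] [-599.73297232  -41.16153038  379.87633306]
```

View pics/scene0.png

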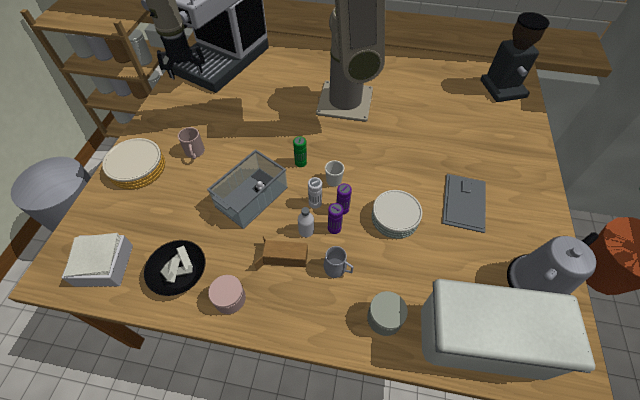

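View pics/top0.png

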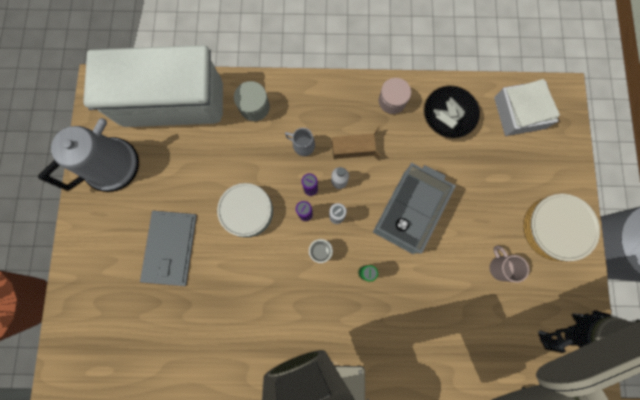

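View pics/wrist0.png

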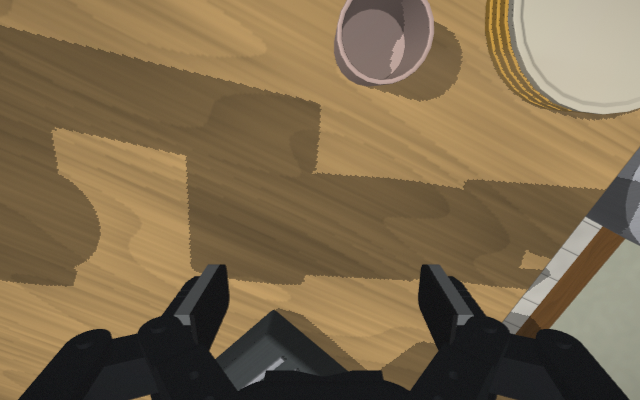

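The white filter is at scene (315,190) and top (338,212). Purple look-alikes, the cup and the descaler are close to it. The tank is at top (415,208), with the spigot at about (402,225).

```bash
cat > h.py <<'E'
import numpy as np, cv2
def T(p):
    R=cv2.Rodrigues(np.array(p["rvec"],float))[0]; return R,np.array(p["tvec"],float).reshape(3)
def w(p,x):
    R,t=T(p); return R.T@(np.array(x)-t)
def proj(p,X):
    return cv2.projectPoints(np.array(X,float).reshape(-1,1,3),np.array(p["rvec"],float),np.array(p["tvec"],float),p["intrinsics"],None)[0].reshape(-1,2)
def ray(p,uv,z):
    R,t=T(p); d=R.T@np.linalg.solve(p["intrinsics"],[uv[0],uv[1],1.]); c=-R.T@t
    return c+d*(z-c[2])/d[2]
E
python3 - <<'E'
from bench import *
from h import *
np.set_printoptions(precision=1,suppress=True)
for n in ["scene","top"]:
    p=optics.snapshot(n)
    for q in ["filter","tank","spigot_tip","seat","seal","cup","descaler"]:
        for d in spotter.search_frame(p,q)[:5]:
            print(n,q,round(d["p"],2),w(p,d["xyz"]),proj(p,w(p,d["xyz"]))[0])
    c=p["color"]
    if n=="top": cv2.imwrite("pics/topz.png",cv2.resize(c[150:290,280:470],None,fx=4,fy=4,interpolation=cv2.INTER_CUBIC))
    else: cv2.imwrite("pics/scz.png",cv2.resize(c[130:250,200:360],None,fx=5,fy=5,interpolation=cv2.INTER_CUBIC))
print(sense()["time"])
E
```

```text
scene filter 0.87 [558.5 -21.5  91.3] [314.  191.1]
scene filter 0.86 [645.8  65.6  96.9] [335.9 216.9]
scene filter 0.76 [567.   83.5 103.4] [345.6 196.1]
scene tank 0.78 [ 557.2 -258.5   49.8] [246.4 186.9]
scene spigot_tip 0.98 [ 555.1 -253.9   47.7] [248. 187.]
scene spigot_tip 0.69 [673.3 -23.   83.5] [306.2 221.9]
scene seat 0.58 [ 553.1 -256.7   51.2] [247.2 185.8]
scene cup 0.87 [438.1  26.4  47.5] [334.1 173.3]
scene descaler 0.85 [674.3 -22.6  81.8] [306.3 222.4]
top filter 0.86 [547.3  70.7 120.1] [304.  209.6]
top filter 0.79 [ 377.2 -110.   122.2] [368.5 272.3]
top filter 0.78 [620.6  59.6 116.7] [308.7 184.5]
top filter 0.71 [776.2  92.6  44.8] [300.4 140.5]
top filter 0.68 [541.1 -25.1 120.9] [338.1 212.3]
top tank 0.72 [ 571.7 -265.3   10.3] [414.2 209.1]
top spigot_tip 0.91 [ 572.2 -261.8   12.4] [413.2 208.8]
top seat 0.78 [ 577.9 -261.    15.7] [413.1 206.8]
top seat 0.58 [ 519.3 -224.9   12.4] [401.6 225.6]
top seal 0.4 [ 520.6 -222.8   13.9] [401.  225.1]
top cup 0.74 [435.9  25.8  21.8] [319.6 251.3]
top descaler 0.71 [549.1 250.3  51.5] [245.3 211.3]
top descaler 0.57 [646.5 -27.1  84.4] [338.7 178.8]
0.95
```

View pics/topz.png

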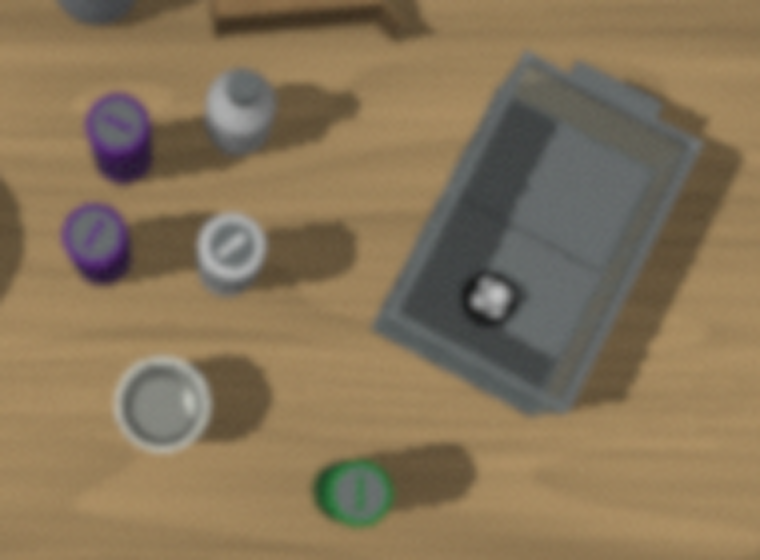

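View pics/scz.png

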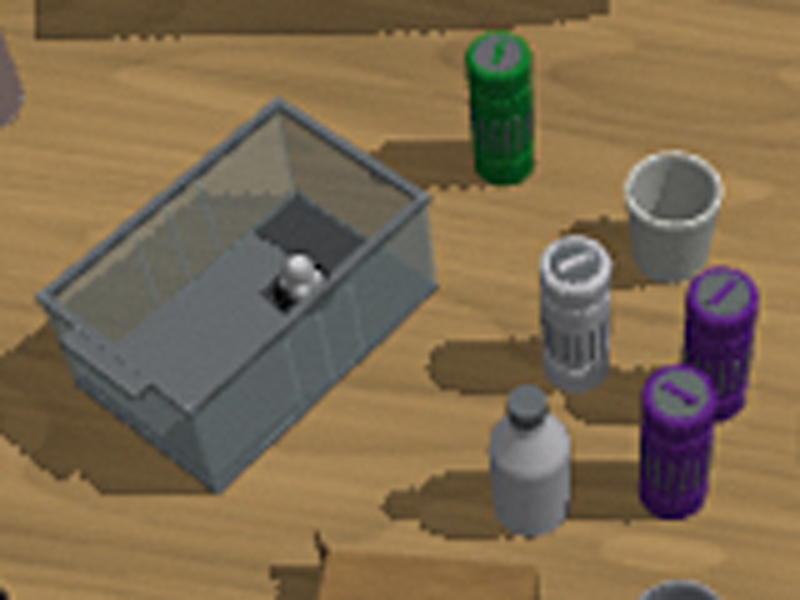

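```bash
python3 - <<'E'
from bench import *
from h import *
from scipy.spatial.transform import Rotation as Ro
np.set_printoptions(precision=2,suppress=True)
p=optics.snapshot("wrist");s=sense()
R,t=T(p);c=-R.T@t;Rt=Ro.from_euler('xyz',s["tcp_rot"],degrees=True).as_matrix()
print("cam in tool",Rt.T@(c-s["tool_pos"]),"axis",Rt.T@R[2], "world axis",R[2],c)
sc=optics.snapshot("scene");tp=optics.snapshot("top")
print("filter top",ray(tp,(337.4,211.1),120),ray(sc,(314.7,182.1),120))
print("spigot tip",ray(tp,(280+491/4-.4,150+296/4-.4),40),ray(sc,(200+300/5-.4,130+265/5-.4),40))
# tank rim corners
P=[]
for u,v in [(528,52),(703,145),(570,410),(376,328)]:
    P.append(ray(tp,(280+u/4-.4,150+v/4-.4),105)); 
P=np.array(P);print(P,P.mean(0)); print(np.linalg.norm(np.roll(P,-1,0)-P,axis=1))
d=(P[0]+P[1]-P[2]-P[3])/2;print("tank x yaw",np.degrees(np.arctan2(d[1],d[0])), "seat",P.mean(0)-45*d/np.linalg.norm(d))
E
```

```text
cam in tool [  79.85    0.32 -131.82] axis [-0.31  0.    0.95] world axis [-0.28 -0.14 -0.95] [ 334.47 -504.88  374.09]
filter top [544.7  -23.23 120.  ] [543.31 -22.03 120.  ]
spigot tip [ 522.12 -221.67   40.  ] [ 523.69 -222.68   40.  ]
[[ 694.13 -238.91  105.  ]
 [ 626.88 -363.87  105.  ]
 [ 435.26 -262.27  105.  ]
 [ 490.25 -126.72  105.  ]] [ 561.63 -247.94  105.  ]
[141.9  216.89 146.27 232.71]
tank x yaw -28.39483811520514 seat [ 522.04 -226.55  105.  ]
```

Call:
apply_moves(
  series=[
    [1,[0.03,0.06,0.02],0],
    [1,[0.06,0.11,0.04],0],
    [1,[0.08,0.16,0.06],0],
    [1,[0.1,0.2,0.06],0],
    [1,[0.1,0.2,0.06],0],
  ],
)

```text
time: 1.72
tool_pos: [364.0, -337.3, 303.2]
tcp_rot: [179.9, -0.1, 26.2]
ft_force: [-0.2, -0.2, -1.0]
finger_gap: 85.4
```

Call:
apply_moves(
  series=[
    [1,[0.05,0.035,0],0],
    [1,[0.1,0.07,0],0],
    [1,[0.15,0.11,0],0],
    [1,[0.158,0.114,-0.02],0],
    [1,[0.158,0.114,-0.02],0],
  ],
)

```text
time: 2.35
tool_pos: [520.9, -223.3, 280.2]
tcp_rot: [-179.9, 0.1, 26.2]
ft_force: [-0.4, -1.2, -0.3]
finger_gap: 85.3
```

```bash
python3 - <<'E'
from bench import *
from h import *
np.set_printoptions(precision=1,suppress=True)
p=optics.snapshot("wrist");cv2.imwrite("pics/w1.png",p["color"]);print(sense()["tool_pos"])
for q in ["spigot_tip","seal","tank"]:
    for d in spotter.search_frame(p,q)[:2]: print(q,d["p"],w(p,d["xyz"]),proj(p,w(p,d["xyz"]))[0])
print(proj(p,[[522.5,-222.5,41],[522.5,-222.5,9]]))
E
```

```text
[ 520.7 -224.1  281.5]
spigot_tip 0.56 [ 576.9 -259.2   14.4] [371.5 132.3]
seal 0.92 [ 527.2 -223.1   12.5] [325.4 156.1]
tank 0.97 [ 573.7 -263.4   12.1] [373.  136.1]
[[323.2 164.1]
 [323.2 158.7]]
```

View pics/w1.png

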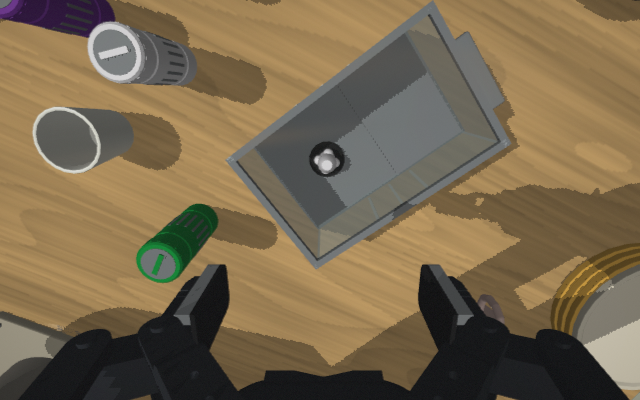

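```bash
python3 - <<'E'
from bench import *
from h import *
np.set_printoptions(precision=1,suppress=True)
p=optics.snapshot("wrist");c=p["color"]
m=np.zeros((400,640),np.uint8); g=c.max(2); sub=g[130:190,295:360]
m=((sub<45)).astype(np.uint8)
n,l,st,ce=cv2.connectedComponentsWithStats(m);print(st[1:],ce[1:])
k=1+np.argmax(st[1:,4]); cs,_=cv2.findContours((l==k).astype(np.uint8),cv2.RETR_EXTERNAL,cv2.CHAIN_APPROX_NONE)
e=cv2.fitEllipse(cv2.convexHull(cs[0]));uv=np.array(e[0])+[295,130];print(e,uv,ray(p,uv,9))
z=cv2.resize(c[130:190,290:370],None,fx=10,fy=10,interpolation=cv2.INTER_CUBIC)
X=np.array([522.5,-222.5,9]);a=np.linspace(0,6.28,60)
for Q in proj(p,[X+[22*np.cos(t),22*np.sin(t),0] for t in a]): cv2.circle(z,tuple(int(v) for v in ((Q-[290,130]+.5)*10)),2,(0,0,255),-1)
for Q in proj(p,[X+[0,0,32]]): cv2.circle(z,tuple(int(v) for v in ((Q-[290,130]+.5)*10)),4,(0,255,0),-1)
cv2.imwrite("pics/w1z.png",z)
E
```

```text
[[ 12  12  35  34 465]] [[29.5 26.3]]
((29.14095687866211, 28.519187927246094), (33.794830322265625, 34.358638763427734), 91.85128784179688) [324.1 158.5] [ 524.2 -225.9    9. ]
```

View pics/w1z.png

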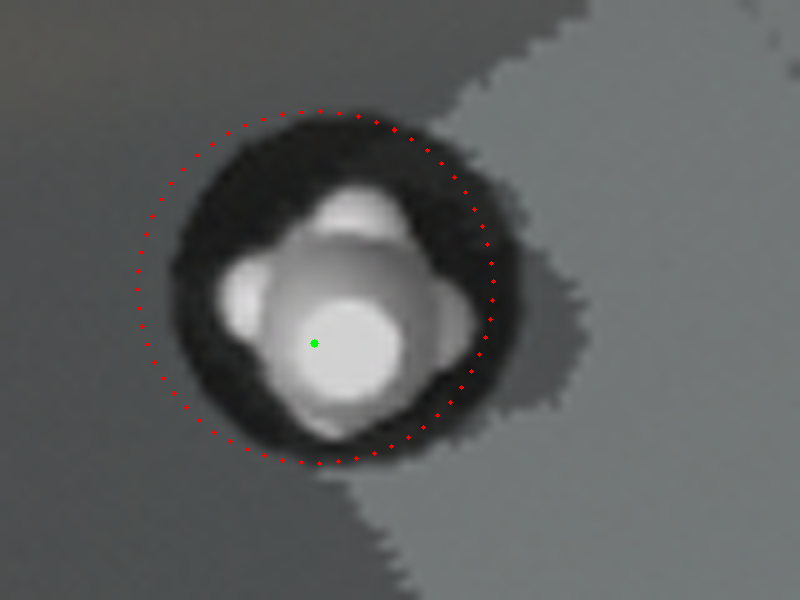

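Call:
apply_moves(
  series=[
    [1,[0.005,0.055,0],0],
    [1,[0.01,0.11,0],0],
    [1,[0.015,0.16,0],0],
    [1,[0.021,0.2,0],0],
    [1,[0.021,0.2,0],0],
  ],
)

```text
time: 3.22
tool_pos: [542.5, -23.1, 285.0]
tcp_rot: [179.8, -0.2, 26.2]
ft_force: [-1.1, 0.1, -0.1]
finger_gap: 85.4
```

```bash
python3 - <<'E'
from bench import *
from h import *
np.set_printoptions(precision=1,suppress=True)
p=optics.snapshot("wrist");c=p["color"];print(sense()["tool_pos"])
for d in spotter.search_frame(p,"filter")[:3]: print(d["p"],w(p,d["xyz"]),proj(p,w(p,d["xyz"]))[0])
X=np.array([544,-22.6,120]);a=np.linspace(0,6.28,60)
z=c.copy()
for Q in proj(p,[X+[23*np.cos(t),23*np.sin(t),0] for t in a]): cv2.circle(z,tuple(int(round(v)) for v in Q),0,(0,0,255),-1)
for Q in proj(p,[X+[23*np.cos(t),23*np.sin(t),-120] for t in a]): cv2.circle(z,tuple(int(round(v)) for v in Q),0,(0,255,0),-1)
cv2.imwrite("pics/w2.png",z)
cv2.imwrite("pics/w2z.png",cv2.resize(z[100:240,240:400],None,fx=4,fy=4))
for m in spotter.masks_of(p,"filter")[:2]:
    ys,xs=np.nonzero(m["mask"]);print(m["p"],xs.min(),xs.max(),ys.min(),ys.max())
E
```

```text
[542.4 -24.6 284.8]
0.94 [ 390.4 -109.7   98.9] [331.4 325.8]
0.82 [557.7  67.3 118.8] [237.4 124.3]
0.81 [630.3  55.4 119.7] [283.4  49.8]
0.92 300 348 140 204
0.89 203 271 99 153
```

View pics/w2.png

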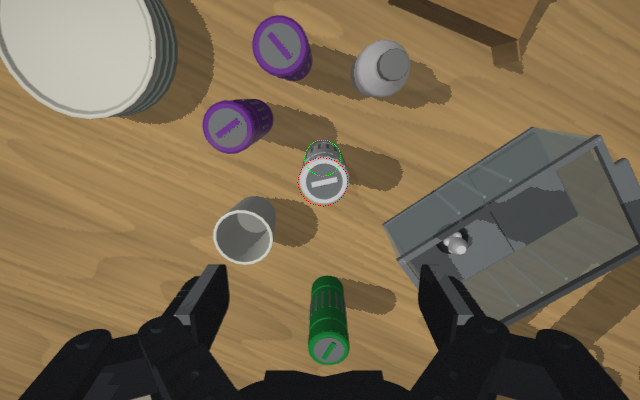

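View pics/w2z.png

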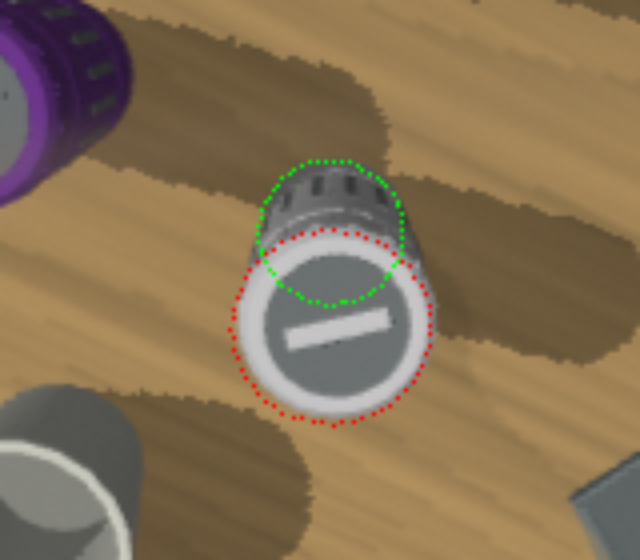

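Call:
apply_moves(
  series=[
    [1,[0.0025,0.001,-0.03],0],
    [1,[0.0025,0.001,-0.07],0],
    [1,[0.0025,0.001,-0.1],0],
    [1,[0.0025,0.001,-0.12],0],
    [1,[0.0025,0.001,-0.12],0],
  ],
)

```text
time: 4.0
tool_pos: [543.7, -25.8, 163.1]
tcp_rot: [179.9, 0.0, 25.9]
ft_force: [0.4, -1.1, 0.9]
finger_gap: 85.2
```

```bash
python3 - <<'E'
from bench import *
from h import *
np.set_printoptions(precision=1,suppress=True)
p=optics.snapshot("wrist");c=p["color"];print(sense()["tool_pos"],sense()["tcp_rot"])
X=np.array([545,-23.2,120]);a=np.linspace(0,6.28,90)
z=c.copy()
for Q in proj(p,[X+[23*np.cos(t),23*np.sin(t),0] for t in a]): cv2.circle(z,tuple(int(round(v)) for v in Q),0,(0,0,255),-1)
cv2.imwrite("pics/w3.png",z)
E
```

```text
[544.7 -25.7 164.7] [179.8  -0.1  25.9]
```

View pics/w3.png

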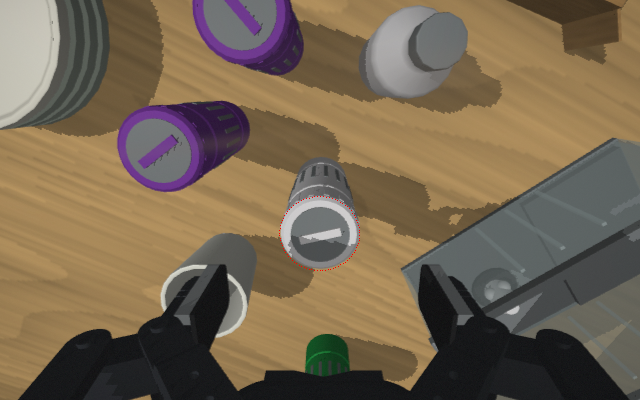

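Call:
apply_moves(
  series=[
    [1,[0.0005,0.0025,-0.03],0],
    [1,[0.0005,0.0025,-0.06],0],
    [1,[0.0005,0.0025,-0.07],0],
    [1,[0.0005,0.0025,-0.07],0],
  ],
)

```text
time: 4.55
tool_pos: [545.6, -23.3, 95.5]
tcp_rot: [179.8, -0.1, 25.9]
ft_force: [-0.1, -0.3, -0.3]
finger_gap: 85.4
```

```bash
python3 - <<'E'
from bench import *
from h import *
p=optics.snapshot("wrist");cv2.imwrite("pics/w4.png",p["color"]);print(sense()["tool_pos"],sense()["tcp_rot"])
E
```

```text
[546.14006908 -23.35685586  96.23647711] [ 1.79758310e+02 -1.66990562e-01  2.59412087e+01]
```

View pics/w4.png

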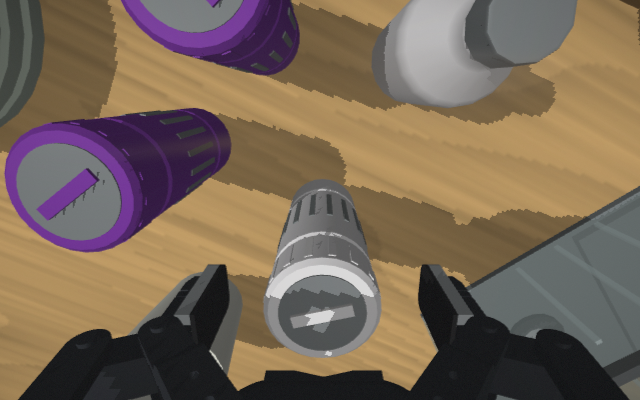

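The filter sits centred between the jaws at about (323,305), so I'll grip it here.

Call:
apply_moves(
  series=[
    [0.7,[0,0,-0.002],0],
    [0.5,[0,0,-0.002],0],
    [0.3,[0,0,-0.002],0],
    [0,[0,0,-0.002],0],
    [0,[0,0,-0.002],0],
  ],
  grip_force=80,
)

```text
time: 5.22
tool_pos: [546.9, -23.3, 95.5]
tcp_rot: [179.7, -0.3, 25.9]
ft_force: [-0.7, 2.0, 7.0]
finger_gap: 44.5
```

Call:
apply_moves(
  series=[
    [0,[0,0,0],0],
    [0,[0,0,0],0],
    [0,[0,0,0.01],0],
  ],
)

```text
time: 5.6
tool_pos: [545.9, -23.2, 104.7]
tcp_rot: [179.8, -0.1, 25.9]
ft_force: [0.1, -0.2, -1.0]
finger_gap: 44.1
```

Call:
apply_moves(
  series=[
    [0,[0,0,0.04],0],
    [0,[0,0,0.08],0],
    [0,[0,0,0.12],0],
    [0,[0,0,0.135],0],
    [0,[0,0,0.135],0],
  ],
)

```text
time: 6.22
tool_pos: [546.4, -23.3, 240.5]
tcp_rot: [179.7, -0.2, 25.9]
ft_force: [0.8, -0.2, -1.9]
finger_gap: 44.6
```

```bash
python3 - <<'E'
from bench import *
from h import *
p=optics.snapshot("wrist");cv2.imwrite("pics/w5.png",p["color"]);s=sense();print(s["tool_pos"],s["tcp_rot"],s["ft_force"])
p=optics.snapshot("scene");cv2.imwrite("pics/s5.png",cv2.resize(p["color"][80:260,180:380],None,fx=4,fy=3.3))
E
```

```text
[545.64051372 -23.16463521 238.78053317] [ 1.79814099e+02 -1.01515392e-01  2.59428508e+01] [ 0.05289385  0.38046518 -1.45163318]
```

View pics/w5.png

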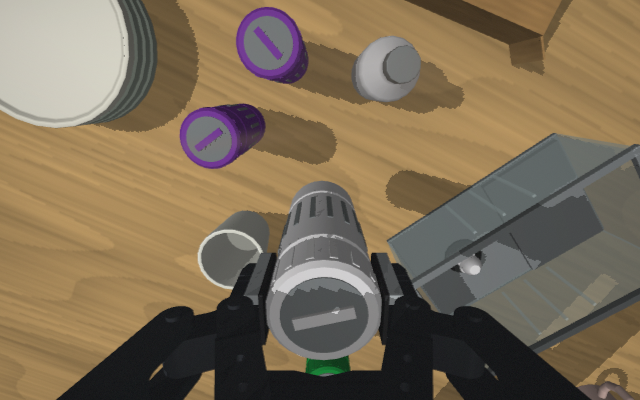

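View pics/s5.png

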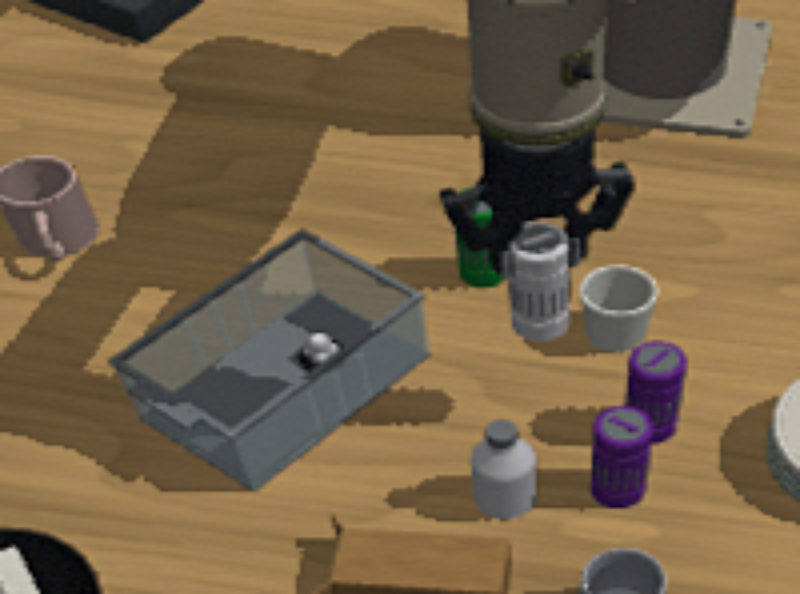

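Call:
apply_moves(
  series=[
    [0,[-0.005,-0.05,0],0],
    [0,[-0.01,-0.1,0],0],
    [0,[-0.016,-0.15,0],0],
    [0,[-0.022,-0.2,0],0],
    [0,[-0.022,-0.202,-0.015],0],
  ],
)

```text
time: 6.95
tool_pos: [522.0, -228.2, 221.3]
tcp_rot: [179.9, 0.1, 25.7]
ft_force: [-0.7, -0.0, -1.3]
finger_gap: 44.3
```

```bash
cat > v.py <<'E'
from bench import *
from h import *
import sys
def go(name,seat,off=(0,0)):
    p=optics.snapshot("wrist");s=sense();z=p["color"].copy();tp=s["tool_pos"];print(s["time"],tp,s["tcp_rot"],s["ft_force"],s["finger_gap"])
    a=np.linspace(0,6.28,90)
    z=cv2.resize(z,None,fx=1.25,fy=1.25)
    def circ(X,r,col):
        for Q in proj(p,[np.array(X)+[r*np.cos(t),r*np.sin(t),0] for t in a]): cv2.circle(z,tuple(int(round(v)) for v in Q*1.25),0,col,-1)
    f=np.array([tp[0]+off[0],tp[1]+off[1],tp[2]-94.5])
    circ(f,23,(0,0,255));circ(f+[0,0,120],23,(0,0,255));circ([*seat,9],22,(0,255,0));circ([*seat,41],5,(0,255,0))
    cv2.imwrite(f"pics/{name}.png",z)
    for n in ("scene","top"):
        q=optics.snapshot(n)
        A=proj(q,[f,[*seat,41]])
        c=q["color"].copy();u,v=proj(q,[[*seat,80]])[0].astype(int)
        cv2.imwrite(f"pics/{name}_{n}.png",cv2.resize(c[max(v-50,0):v+50,u-60:u+60],None,fx=6,fy=6,interpolation=cv2.INTER_CUBIC))
E
python3 -c "
from v import *
go('w6',(524,-225))"
```

```text
7.0 [ 521.1168958  -225.8979961   217.91216029] [-1.79862446e+02  1.75023613e-01  2.57660443e+01] [-0.18381995  0.21392619 -3.21630018] 44.210697306111946
```

View pics/w6.png

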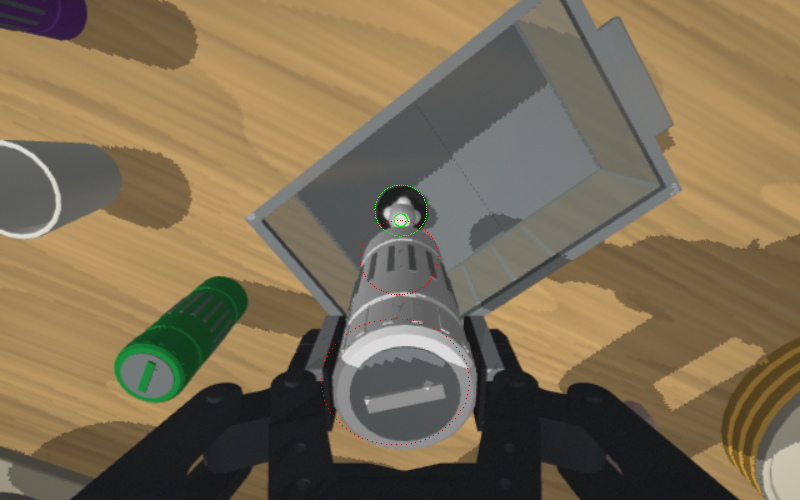

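View pics/w6_scene.png

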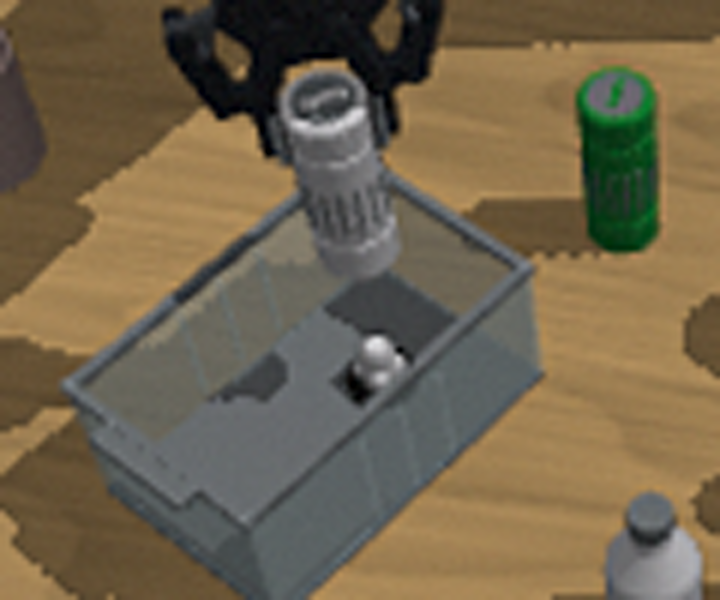

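Call:
apply_moves(
  series=[
    [0,[0.002,0.001,-0.025],0],
    [0,[0.002,0.001,-0.05],0],
    [0,[0.002,0.001,-0.06],0],
    [0,[0.002,0.001,-0.06],0],
    [0,[0.002,0.001,-0.06],0],
  ],
)

```text
time: 7.72
tool_pos: [524.4, -222.8, 160.9]
tcp_rot: [-179.9, 0.1, 26.0]
ft_force: [0.2, -0.3, -0.6]
finger_gap: 44.5
```

```bash
python3 -c "
from v import *
go('w7',(524,-225))"
```

```text
7.775 [ 524.50059604 -222.95039603  161.04131856] [-1.79948276e+02  7.59519103e-02  2.59481671e+01] [-0.46318655  0.06566452 -1.9251449 ] 44.506197878569075
```

View pics/w7.png

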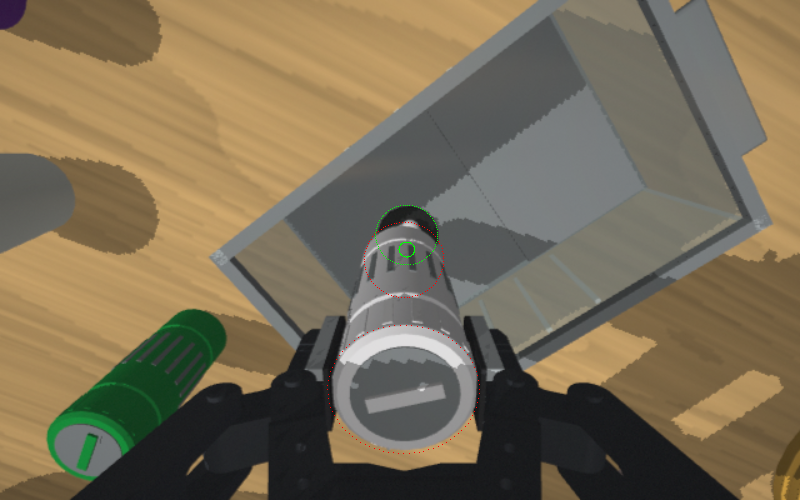

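View pics/w7_scene.png

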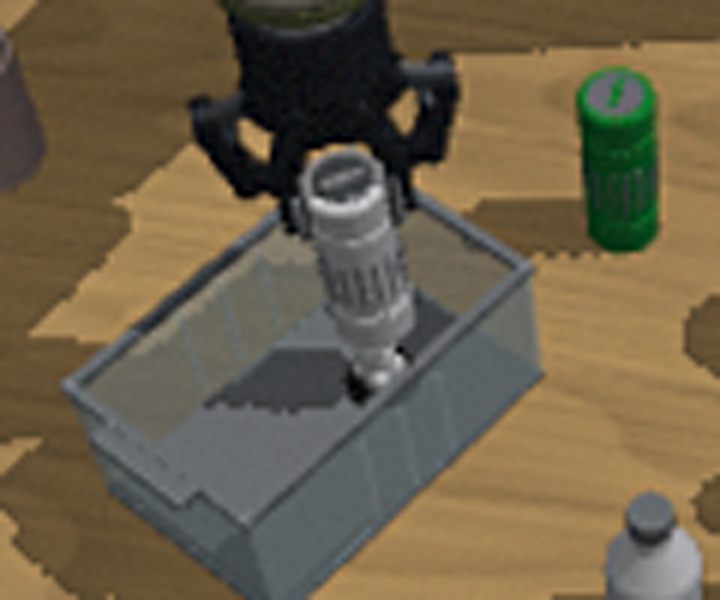

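View pics/w7_top.png

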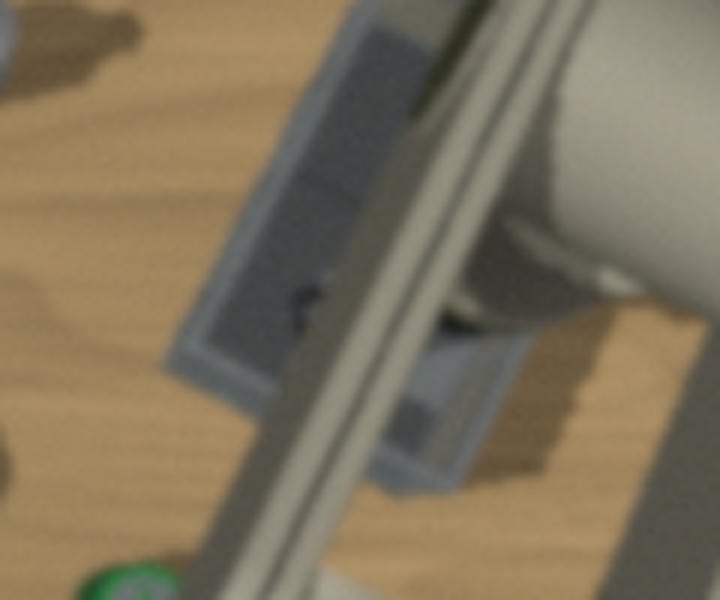

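Call:
apply_moves(
  series=[
    [0,[0,-0.0013,-0.01],0],
    [0,[0,-0.0013,-0.02],0],
    [0,[0,-0.0013,-0.025],0],
    [0,[0,-0.0013,-0.025],0],
  ],
  grip_force=100,
)

```text
time: 8.38
tool_pos: [523.7, -224.1, 134.8]
tcp_rot: [-179.9, 0.1, 25.9]
ft_force: [-0.2, -0.1, -1.4]
finger_gap: 44.2
```

```bash
python3 -c "
from v import *
go('w8',(524,-225))"
```

```text
8.425 [ 524.08267709 -224.28092152  135.40707192] [-1.79900005e+02  1.11752444e-01  2.59248200e+01] [-0.54478152  0.77605933  0.16803714] 43.971084928746016
```

View pics/w8.png

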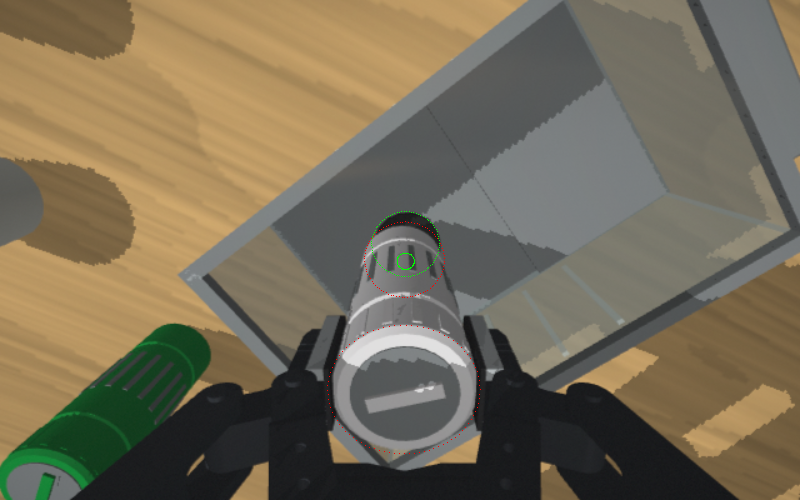

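View pics/w8_scene.png

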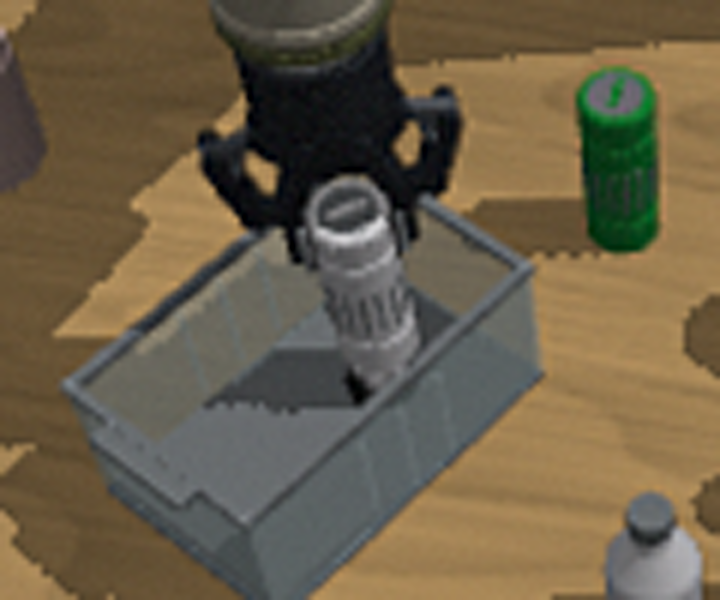

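Call:
apply_moves(
  series=[
    [0,[0.0003,-0.0007,-0.005],0],
    [0,[0.0003,-0.0007,-0.01],0],
    [0,[0.0003,-0.0007,-0.012],0],
    [0,[0.0003,-0.0007,-0.012],0],
  ],
)

```text
time: 9.02
tool_pos: [524.6, -225.0, 123.7]
tcp_rot: [-179.9, 0.1, 25.9]
ft_force: [-0.9, -0.9, -0.9]
finger_gap: 43.8
```

Call:
apply_moves(
  series=[
    [0,[0,0,-0.003],0],
    [0,[0,0,-0.005],0],
    [0,[0,0,-0.005],0],
  ],
)

```text
time: 9.4
tool_pos: [525.2, -225.6, 119.3]
tcp_rot: [180.0, 0.0, 25.9]
ft_force: [2.0, -2.4, 0.6]
finger_gap: 43.9
```

Call:
apply_moves(
  series=[
    [0,[0,0,-0.002],0],
    [0,[0,0,-0.004],0],
    [0,[0,0,-0.004],0],
  ],
)

```text
time: 9.78
tool_pos: [526.2, -226.2, 117.2]
tcp_rot: [179.8, -0.0, 25.9]
ft_force: [-1.1, -0.9, 9.9]
finger_gap: 44.3
```

Call:
apply_moves(
  series=[
    [0,[-0.0005,0.0004,-0.002],0],
    [0,[-0.0005,0.0004,-0.004],0],
    [0,[-0.0005,0.0004,-0.004],0],
  ],
)

```text
time: 10.15
tool_pos: [526.0, -225.9, 114.3]
tcp_rot: [179.8, -0.1, 25.9]
ft_force: [-0.2, -1.1, 4.7]
finger_gap: 44.0
```

Call:
apply_moves(
  series=[
    [0,[-0.0005,0.0004,-0.002],0],
    [0,[-0.0005,0.0004,-0.003],0],
    [0,[-0.0005,0.0004,-0.003],0],
  ],
)

```text
time: 10.52
tool_pos: [525.2, -225.5, 110.5]
tcp_rot: [179.8, -0.0, 25.9]
ft_force: [1.4, -2.8, -4.8]
finger_gap: 44.4
```

The force rose to 10 N, then fell and went negative. That is the click, and the beads are now drawing the cartridge down. I'll keep pressing.

Call:
apply_moves(
  series=[
    [0,[0,0,-0.002],0],
    [0,[0,0,-0.005],0],
    [0,[0,0,-0.005],0],
  ],
  grip_force=120,
)

```text
time: 10.9
tool_pos: [525.0, -225.2, 105.3]
tcp_rot: [179.9, -0.0, 25.9]
ft_force: [-0.9, -0.1, -0.8]
finger_gap: 43.6
```

Call:
apply_moves(
  series=[
    [0,[0,0,-0.002],0],
    [0,[0,0,-0.004],0],
    [0,[0,0,-0.004],0],
  ],
)

```text
time: 11.28
tool_pos: [525.9, -225.2, 104.7]
tcp_rot: [179.8, -0.1, 25.9]
ft_force: [-8.6, 5.5, 24.1]
finger_gap: 43.8
```

Call:
apply_moves(
  series=[
    [0,[-0.001,0.0005,-0.004],0],
    [0,[-0.001,0.0005,-0.005],0],
    [0,[-0.001,0.0005,-0.005],0],
  ],
)

```text
time: 11.65
tool_pos: [526.1, -224.9, 104.7]
tcp_rot: [179.7, -0.2, 26.0]
ft_force: [-12.9, 7.5, 34.0]
finger_gap: 43.8
```

```bash
python3 -c "
from v import *
go('w9',(524,-225))
s=sense();print(s['tool_pos'],s['ft_force'],s['wrist_torque'])"
```

```text
11.7 [ 526.05336611 -224.94641526  104.68277297] [179.69462233  -0.2085686   25.97010001] [-13.61158062   6.64733501  33.94335592] 43.91529250525845
[ 526.0504936  -224.95965622  104.67996488] [-13.59085805   7.06032333  33.79275245] [ 1.66456131  2.89198111 -0.02675218]
```

View pics/w9.png

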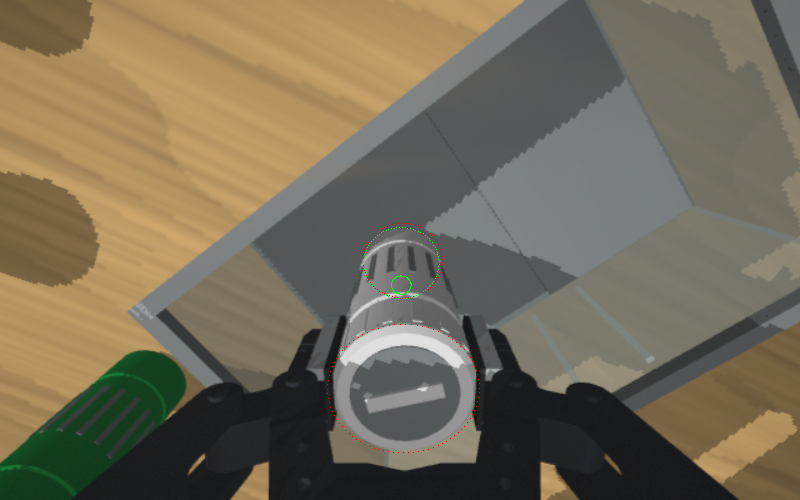

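View pics/w9_scene.png

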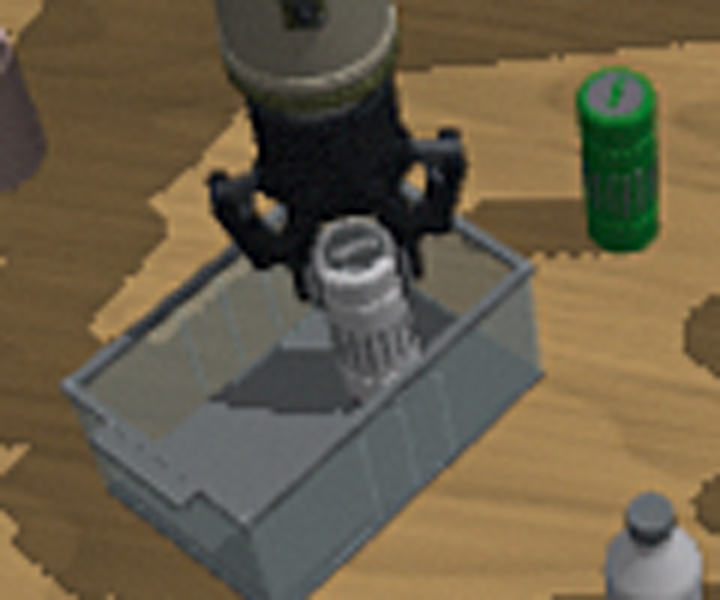

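Call:
apply_moves(
  series=[
    [0,[-0.002,0.001,-0.005],0],
    [0,[-0.003,0.0015,-0.005],0],
    [0,[-0.003,0.0015,-0.005],0],
  ],
)

```text
time: 12.18
tool_pos: [525.1, -224.7, 104.6]
tcp_rot: [179.4, -0.4, 26.0]
ft_force: [-8.1, 2.0, 27.3]
finger_gap: 43.8
```

```bash
python3 -c "
from v import *
s=sense();print(s['tool_pos'],s['tcp_rot'],s['ft_force'],s['wrist_torque'],s['joint_pos'])"
```

```text
[ 525.13362135 -224.69801317  104.59803699] [179.41476931  -0.38861346  25.97393219] [-8.09568058  1.97685859 27.33967084] [ 0.5668699   1.6713772  -0.05134755] [-2.82918555e+01  8.58499407e+00  9.88625236e+01 -2.77314876e-02
  7.18504759e+01  3.57446738e+01]
```

```bash
python3 -c "
from v import *
q=optics.snapshot('scene');c=cv2.resize(q['color'][140:240,200:330],None,fx=6,fy=6,interpolation=cv2.INTER_CUBIC)
a=np.linspace(0,6.28,80)
for X,r,col in (([523.5,-223.5,129],23,(0,0,255)),([523.5,-223.5,9],23,(0,255,0))):
  for Q in proj(q,[np.array(X)+[r*np.cos(t),r*np.sin(t),0] for t in a]): cv2.circle(c,tuple(int(v) for v in (Q-[200,140]+.5)*6),1,col,-1)
cv2.imwrite('pics/fin.png',c); cv2.imwrite('pics/finfull.png',q['color'])
s=sense();print(s['ft_force'],s['time'])"
```

```text
[-9.10510872  2.63360372 26.86547383] 12.225
```

View pics/fin.png

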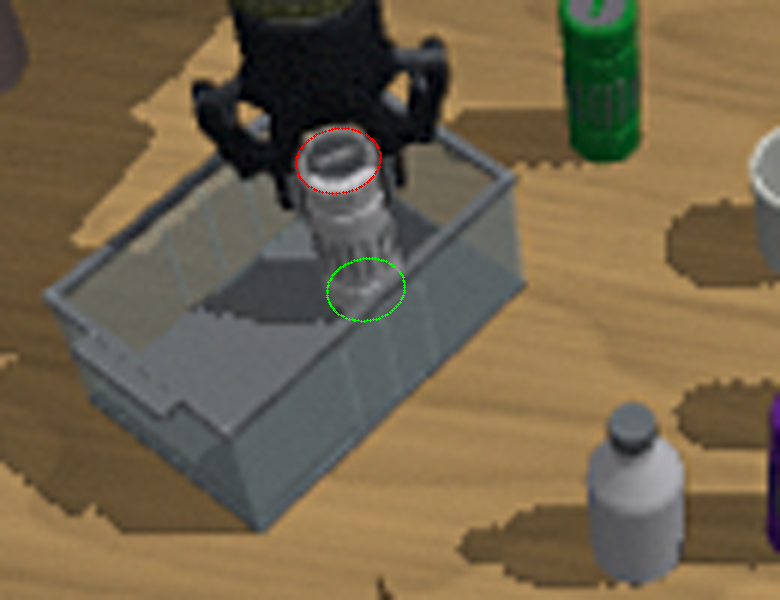

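View pics/finfull.png

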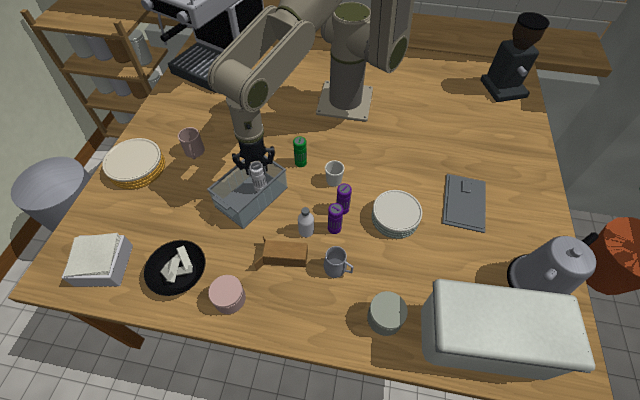

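The top of the cartridge matches the projected home height of 129 mm at crop (338,160). The bystanders are where they started, and the push is steady at 27 N.

```bash
python3 -c "
from bench import *
print(hand_in())"
```

```text
the job is handed in; nothing more can be done
None
```

The new filter is fitted on the tank's spigot, clicked in and pressed down on the seal. I handed in at 12.2 s with the gripper still holding it.

- **Click:** the upward force rose to about 10 N at the beads. It then fell to about −5 N as the beads drew the cartridge down.
- **Home on the seal:** the tool stopped firmly at z = 104.6–104.7 mm, and stayed there as the push rose from 24 to 34 N. That is about 9 mm above the height at which I gripped it, as expected for a seated cartridge. In the scene picture, the cartridge's top matches the expected 129 mm height.
- **Final push:** it was a steady 27 N downward with the grip set to 120 N.
- **Other things on the counter:** none had visibly moved in the last picture.

Three things were less than perfect:
- A sideways force of about 9 N remained, and the tool tilted about 0.7° under the load. I reduced the sideways force from about 15 N, but the tilt grew slightly in the process.
- The cameras disagreed by 2–3 mm on where the seat is. I lined up mainly by the wrist camera.
- The finger gap read about 44 mm on the 46 mm cartridge, but I saw no slip.

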